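# Jog a stage four clicks with a fingertip and store the position

## Task

Jog the stage forward four clicks: with a fingertip, push the finger knob of the black jog wheel clockwise (seen from above) by exactly four clicks - never a fifth, and no click backwards. Then come away from the wheel and press the green store button fully down and let it spring back. Only push with the fingers, without pinching the knob or forcing the wheel, and leave the blue button, the small black selector knob, the red emergency stop and all the loose things as they are.

Things in the scene. Friction and masses are not known exactly. Their poses are not given: they have to be found in the camera images.
- console: cream operator console fixed to the bench, 220 x 340 x 75 mm (x, y, z); origin at the centre of its underside, deck 75 mm above; x points away from the robot at yaw 0. On the deck, at x, y in mm: jog wheel axis (-20, 85), display behind it, selector (20, -35), emergency stop (35, -122), push buttons (-65, -30) and (-65, -105): green and blue may be either way round
- jog_axis (a point): point on the vertical axis of the jog wheel, level with the top face of its rim, 21.5 mm above the deck. Black wheel, 80 mm in diameter, 16 mm thick, its underside 5.5 mm above the deck, over a fixed aluminium flange 94 mm across with 20 black marks, one to a click
- jog_knob (a point): centre of the aluminium finger knob standing on the wheel, 28 mm from its axis: upright, round, 15 mm in diameter, its top 20 mm above the wheel's top face; this point is 9 mm above that face. A white line on the rim beside the knob points at the flange marks. The knob does not spin
- jog (a joint): wheel angle (rad), 0 at the start whichever way the knob points, growing clockwise seen from above. Rests in click-stops 0.314 (18 deg) apart: the knob takes about 3 N to push, hardest a quarter of the way; past half-way the wheel snaps on ahead of the finger to rest at the next stop. Four clicks read 1.257. No end stops; the instrument's stage moves 2 mm a click
- store_top (a point): centre of the top face of the green store button, 18 mm above the deck. Cap 22 mm across, in a round aluminium housing 38 mm across and 12 mm high
- store (a joint): travel of the green button (m): 0 up, 0.006 fully down; spring return, about 5 N when fully down
- home_top (a point): centre of the top face of the blue button, the same size as the green one. Not to be pressed
- home (a joint): travel of the blue button (m), 0 up, 0.006 down
- estop_top (a point): top of the red mushroom head of the emergency stop, 41 mm across, 49 mm above the deck, on a yellow disc. Not to be pressed
- estop (a joint): travel of the emergency stop (m), 0 up, 0.006 down
- selector (a joint): angle of the small black selector knob (rad), 0 at the start
- connector: loose white plastic connector, 34 x 22 x 18 mm, lying on the console's deck behind the selector; origin at its underside
- screwdriver: loose screwdriver with red handle, 180 mm, lying on the bench in front of the console; origin at its underside, x along it
- spanner: loose steel spanner, 160 mm, lying on the bench right of the console; x along it
- jar: loose amber jar with blue cap, 56 mm across, 75 mm tall, standing on the bench left of the console; origin at its underside
- standoff: loose green column with feet, 34 mm across the foot, 90 mm tall, standing on the bench left of the console; origin at its underside
- tray: loose blue divided parts tray, 85 x 150 x 30 mm, on the bench behind the console; origin at its underside
- tape: loose yellow tape roll, 80 mm across, 19 mm high, on the bench behind the console; origin at its underside

How it is judged:
By the outcome, as a careful person would: the job done as asked, in the order asked, and still so for the second after the job is handed in, with the robot touching nothing.
It also fails if it takes over 54 s, if anything falls off the work surface, if the arm or the gripper's body presses on something with over 40 N, if the wrist force passes 120 N, or if a joint passes its speed limit or range.

## Robot

A 6-joint arm with a two-finger parallel gripper is mounted at the origin on the work surface. World frame = base frame: x ahead of the robot, y to its left, z up, the work surface at z = 0. Lengths are in m, angles in rad, forces in N, time in s.
With the tool pointing down it reaches from about 0.35 to 0.975 m from the base axis. Payload 7.1 kg.
Tool frame: the origin (TCP) lies between the finger pads; the fingertips stand 17 mm ahead of it and the grasp point (between the pads) lies 2 mm behind it; z points along the fingers, y is the direction in which the jaws open and shut (so a half turn about z gives the same grasp; the last joint's range is limited). The gripper opens to 88 mm and grips with 3 to 60 N. Pads are 20 mm wide; open, the fingers measure 115 mm over their backs; the gripper's body (75 mm by 178 mm) begins 61 mm behind the grasp point.
Start: joints at [1.322, 0.423, 1.63, -0, 1.089, -0.019], TCP at [0.142, 0.609, 0.24] pointing down, gripper open.
Joint ranges: [-3, 3], [-0.9, 2.11], [0.09, 2.58], [-1.31, 4.45], [0.11, 2.69], [-2.54, 2.54]. Speed limits (rad/s): [2.39, 2.39, 3.01, 3.14, 3.14, 3.14].

## Interface

Orientations are given as a unit quaternion [w, x, y, z].
In Python, from workcell import r gives the robot as it stands.
- The arm moves only by the shell command python3 -m handwheel 'ROWS' [FORCE]. ROWS is JSON, a list of rows, each a list of 3 entries, a list of its own where there are three numbers: the shift along the world's x, y, z in mm, then the turn, a rotation vector about the world's x, y, z in rad, then the opening, from 0 (shut) to 1 (fully open). In form: [[[x, y, z], [wx, wy, wz], grip], ...]. A call has exactly 10 rows; each row shifts and turns the commanded pose from where the row before left it; what a row does not reach is not made up. A row lasts 1/8 s, in which the tool goes at most 62.5 mm and 10.7 degrees, less where a joint would pass 70% of its speed; a pose out of reach is approached as far as the arm can. A call with a gripper value outside its range is refused whole. The fingers move at their own pace and stop on an object; FORCE is the grip in N (left out, the last holds). Time passes only in rows, so rows that do not move let the fingers close, or fill a call up. It gives the time, the measured TCP pose, the force and the opening at its end, in the units of the state.
- r.get_obs(): the state, without advancing time (a new reading comes with each control period).
- r.grab_frame(name): name is "scene" or "top" or "wrist"; returns a dict with "img" (400x640x3 uint8, red, green, blue), "z_map" (400x640 float32, m along the optical axis (not along the pixel's ray), 0 where there is no reading), "fx", "fy", "cx", "cy" (pixels), "position" and "orientation" of the camera in the world; the wrist camera has in their place "hand_eye" (4x4, takes a point from camera to tool coordinates, whose origin is the TCP and whose axes are the flange's). Camera axes: x right, y down, z forward; pixel columns grow to the right and rows downward; lengths in m; the calibration is good to about 2 mm. The wrist camera is an equidistant fisheye: a pixel r from the principal point sees the ray r / f radians off the axis. A picture is of the moment at which its call begins: read the wrist's pose just before it.
- r.hand_in(): hands the job in, once; it reports no verdict.
The state is a dict: "time": time; "joints": joint angles; "qvel": joint speeds; "tau": joint torques, N m; "ee_pos": TCP position; "tool_rot": TCP orientation; "wrist_force": force on the tool from outside, world axes, zero at the start; "torque": the same for the moment, N m; "width": finger opening in m.
Only numpy, scipy, OpenCV 4.12 (cv2) and the standard library are available. Lean on these libraries where they do the work, as an engineer would, in place of code of your own. Each camera call takes 0.05 s, during which the arm holds its last target. There are 200 camera calls.

## Working session

There is one attempt and no reset: what is moved stays moved. The work goes in short steps, Python scripts to look and compute and a shell command to move; the robot and the scene stay as the last step left them, time stands still between calls to the robot, and variables do not carry over. Pictures are saved under pics/ and viewed, about 8 in all and at most 12, crops included, and the job is handed in when it is done.

```bash
mkdir -p pics; ls; cat > h.py <<'E'
import numpy as np, cv2
from scipy.spatial.transform import Rotation as R
from workcell import r
def rot(q): return R.from_quat([q[1],q[2],q[3],q[0]]).as_matrix()
def world(f):
    z=f["z_map"]; v,u=np.mgrid[:z.shape[0],:z.shape[1]]
    P=np.dstack([(u-f["cx"])/f["fx"]*z,(v-f["cy"])/f["fy"]*z,z])
    W=P@rot(f["orientation"]).T+np.array(f["position"]); W[z==0]=np.nan
    return W
def save(n,img): cv2.imwrite("pics/"+n,cv2.cvtColor(img,cv2.COLOR_RGB2BGR))
E
python3 - <<'E'
from h import *
o=r.get_obs(); print(o)
for n in("scene","top"):
    f=r.grab_frame(n); save(n+"0.png",f["img"]); np.savez(n+"0.npz",img=f["img"],W=world(f))
    print(n,f["fx"],f["fy"],f["cx"],f["cy"],f["position"],f["orientation"])
E
```

```text
pics
{'time': 0.0, 'joints': array([ 1.32200008e+00,  4.23837559e-01,  1.63066830e+00,  1.47233095e-05,
        1.08860755e+00, -1.89861701e-02]), 'qvel': array([-0.00253737, -0.00010514, -0.00114829,  0.00035495,  0.00050572,
       -0.00186344]), 'tau': array([-1.53462039e-03, -5.44621825e+01, -2.73671132e+01,  6.44052937e-02,
        2.28779681e-02, -9.56968529e-05]), 'ee_pos': array([0.14220449, 0.60807062, 0.23891226]), 'tool_rot': array([-1.07965565e-04,  1.14655718e-01,  9.93404997e-01, -7.52703742e-04]), 'wrist_force': array([-0.36803248, -0.34430194,  0.81429854]), 'torque': array([ 0.00625333,  0.01103383, -0.00467965]), 'width': 0.08795084912745613}
scene 480.74535803704896 480.74535803704896 316.30646319993053 210.27618176114999 [1.0009681  0.65841223 0.82996546] [-0.11752157  0.2586945   0.88332917 -0.37282089]
top 422.775620219751 422.775620219751 327.1933876860548 203.7451465764515 [0.47788255 0.04750119 0.88761356] [-0.04146066  0.70649737 -0.7035798   0.06417125]
```

View pics/top0.png

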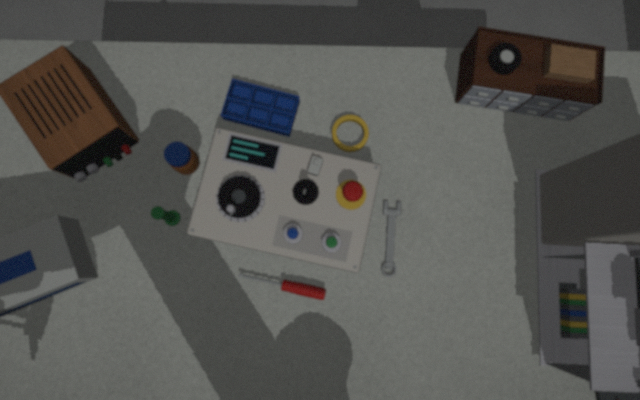

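View pics/scene0.png

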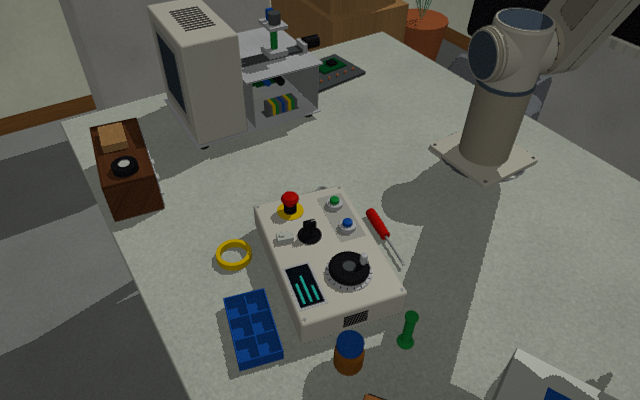

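Top view: wheel centre about (240,197), knob about (230,209), blue (292,233), green (331,242, the outer position). The scene view agrees: green is next to the emergency stop and the knob faces the robot. Next I measure.

```bash
python3 - <<'E'
from h import *
for n in("top","scene"):
    d=np.load(n+"0.npz"); W=d["W"]; img=d["img"].astype(int)
    x,y,z=W[...,0],W[...,1],W[...,2]
    reg=(x>.25)&(x<.75)&(y>-.15)&(y<.35)
    m=reg&(abs(z-.075)<.006)
    nl,lab,st,ce=cv2.connectedComponentsWithStats(m.astype(np.uint8)); k=1+np.argmax(st[1:,4]); m=lab==k
    pts=W[m]; rect=cv2.minAreaRect((pts[:,:2]*1000).astype(np.float32)); print(n,"deck z",np.median(pts[:,2]),rect)
    R_,G,B=img[...,0],img[...,1],img[...,2]
    hull=cv2.convexHull((pts[:,:2]*1000).astype(np.float32))
    near=reg&(z>.085)
    for nm,c in(("green",(G>R_*1.4)&(G>B*1.2)),("blue",(B>R_*1.5)&(B>G*1.2)),("red",(R_>2*G)&(R_>2*B))):
        mm=near&c&np.array([[cv2.pointPolygonTest(hull,(float(a*1000),float(b*1000)),False)>=0 if np.isfinite(a) else False for a,b in zip(ra,rb)] for ra,rb in zip(x,y)])
        if mm.sum(): print(nm,mm.sum(),np.median(W[mm],0),np.argwhere(mm).mean(0))
    # knob & wheel
    if n=="top": sl=(slice(150,240),slice(190,280))
    else: sl=(slice(235,300),slice(315,390))
    w=W[sl].reshape(-1,3)
    kn=w[(w[:,2]>.108)&(w[:,2]<.13)]; print("knob",len(kn),np.median(kn,0) if len(kn) else 0,kn.max(0) if len(kn) else 0)
    wh=w[(abs(w[:,2]-.0965)<.004)]; print("wheel",len(wh),cv2.minEnclosingCircle((wh[:,:2]*1000).astype(np.float32)),wh[:,2].mean(), wh.mean(0))
E
```

```text
top deck z 0.07553961250185531 ((612.2542724609375, 102.114501953125), (339.8305969238281, 219.94224548339844), 77.38308715820312)
green 83 [0.52664437 0.01491335 0.09723856] [239.28915663 325.56626506]
blue 99 [0.54332885 0.08782952 0.09694733] [226.93939394 287.02020202]
red 292 [ 0.61745202 -0.02282678  0.12184383] [190.79452055 352.0890411 ]
knob 61 [0.5842036  0.19797925 0.12123896] [0.59199855 0.20558837 0.1267519 ]
wheel 1328 ((611.324951171875, 189.3173828125), 40.758094787597656) 0.09657048547415405 [0.61178502 0.18838013 0.09657049]
scene deck z 0.07505160451047654 ((610.0592041015625, 104.9228515625), (342.19183349609375, 219.5530242919922), 77.29137420654297)
green 107 [0.53080575 0.02302376 0.09512889] [217.71962617 329.97196262]
blue 131 [0.54794993 0.09205226 0.0961495 ] [230.87022901 337.38167939]
red 223 [ 0.62108241 -0.01456767  0.11977145] [200.06278027 290.39910314]
knob 67 [0.58507962 0.20578243 0.11876078] [0.59011048 0.21051726 0.12533462]
wheel 959 ((609.2443237304688, 192.62242126464844), 40.960121154785156) 0.09601080617678061 [0.6122144  0.1947073  0.09601081]
```

```bash
python3 -m handwheel '[[[0,-50,0],[0,0,0],0],[[0,-55,0],[0,0,0],0],[[0,-55,0],[0,0,0],0],[[20,-50,0],[0,0,0],0],[[50,-25,0],[0,0,0],0],[[50,-25,0],[0,0,0],0],[[50,-25,0],[0,0,0],0],[[50,-25,0],[0,0,0],0],[[50,-25,0],[0,0,0],0],[[40,-20,0],[0,0,0],0]]' 10
python3 - <<'E'
from h import *
f=r.grab_frame("wrist"); print(f["hand_eye"],f["fx"],f["cx"],f["cy"])
W=np.load("top0.npz")["W"]; w=W[200:330,0:110].reshape(-1,3); print("box",np.nanmax(w[:,2]))
E
```

```text
time: 1.35
ee_pos: [0.454, 0.2522, 0.2395]
tool_rot: [-0.0, 0.115, 0.993, -0.0]
wrist_force: [-0.2, 1.1, 1.0]
width: 0.0002
[[-4.72172377e-04 -9.65293293e-01 -2.61167831e-01  7.25036804e-02]
 [ 9.99999509e-01 -6.83276941e-04  7.17509898e-04  6.05498046e-04]
 [-8.71057449e-04 -2.61167364e-01  9.65293142e-01 -1.45380829e-01]
 [ 0.00000000e+00  0.00000000e+00  0.00000000e+00  1.00000000e+00]] 309.70691628693146 320.48129122784144 200.77026153007452
box 0.08202483173777564
```

```bash
python3 -m handwheel '[[[40,-28,0],[0,0,-0.03],0],[[40,-28,0],[0,0,-0.03],0],[[36,-28,-10],[0,0,-0.03],0],[[0,0,-20],[0,0,-0.03],0],[[0,0,-20],[0,0,0],0],[[0,0,-10],[0,0,0],0],[[0,0,0],[0,0,0],0],[[0,0,0],[0,0,0],0],[[0,0,0],[0,0,0],0],[[0,0,0],[0,0,0],0]]'
cat >> h.py <<'E'
def wrist(name=None):
    o=r.get_obs(); f=r.grab_frame("wrist")
    z=f["z_map"]; v,u=np.mgrid[:z.shape[0],:z.shape[1]]
    a=(u-f["cx"])/f["fx"]; b=(v-f["cy"])/f["fy"]; th=np.hypot(a,b); s=np.tan(th)/np.maximum(th,1e-9)
    P=np.dstack([a*s*z,b*s*z,z]); H=np.array(f["hand_eye"])
    T=P@H[:3,:3].T+H[:3,3]; W=T@rot(o["tool_rot"]).T+o["ee_pos"]; W[z==0]=np.nan
    if name: save(name,f["img"])
    return o,f["img"],W
E
python3 - <<'E'
from h import *
o,img,W=wrist("w1.png"); print(o["ee_pos"],o["tool_rot"],o["wrist_force"]); np.savez("w1.npz",W=W,img=img)
E
```

```text
time: 2.65
ee_pos: [0.5686, 0.1697, 0.1803]
tool_rot: [0.0, 0.174, 0.985, 0.0]
wrist_force: [-0.4, 0.1, -0.2]
width: 0.0005
[0.56859017 0.1697135  0.1802663 ] [4.55321770e-04 1.73927853e-01 9.84758271e-01 2.07482078e-04] [-0.35727178  0.13733835 -0.24994735]
```

View pics/w1.png

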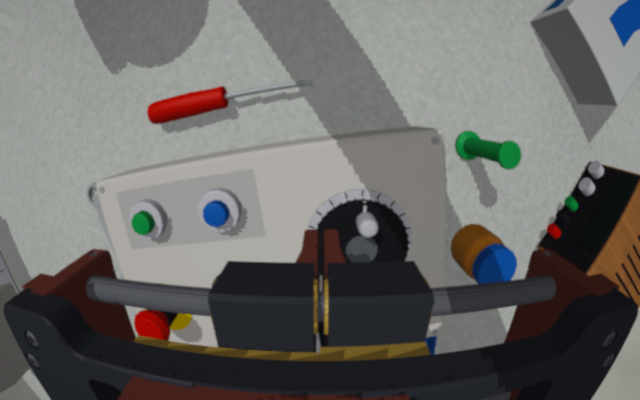

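```bash
cat >> h.py <<'E'
def knob(W,c0=(.611,.189)):
    z=W[...,2]; d=np.hypot(W[...,0]-c0[0],W[...,1]-c0[1])
    k=W[(d<.040)&(d>.015)&(abs(z-.1165)<.004)]
    return k
E
python3 - <<'E'
from h import *
d=np.load("w1.npz");W=d["W"];img=d["img"].astype(int); x,y,z=np.moveaxis(W,2,0)
fr=W[150:320,220:460].reshape(-1,3)
dd=np.hypot(fr[:,0]-.611,fr[:,1]-.189)
wh=fr[(abs(fr[:,2]-.0965)<.003)&(dd<.055)]
# free-rim fit: outer edge points per angle
from scipy.optimize import least_squares
a=np.degrees(np.arctan2(wh[:,1]-.189,wh[:,0]-.611)).round(-1); rim=np.array([wh[a==q][np.argmax(np.hypot(*(wh[a==q][:,:2]-[.611,.189]).T))] for q in np.unique(a)])
print(np.c_[np.unique(a),rim*1000].round(1)[:40])
k=knob(W); print("knob",len(k),k.mean(0),k.min(0),k.max(0),cv2.minEnclosingCircle((k[:,:2]*1000).astype(np.float32)))
dk=W[(abs(z-.075)<.004)&(x>.45)&(y<.3)]; print("deck z",np.median(dk[:,2]),cv2.minAreaRect((dk[:,:2]*1000).astype(np.float32)))
R_,G,B=np.moveaxis(img,2,0)
for nm,c,b in(("green",(G>R_*1.4)&(G>B*1.2),(slice(200,245),slice(120,170))),("blue",(B>R_*1.5)&(B>G*1.2),(slice(190,240),slice(190,245)))):
    w=W[b][c[b]]; w=w[w[:,2]>.090]; print(nm,len(w),np.median(w,0),cv2.minEnclosingCircle((w[:,:2]*1000).astype(np.float32)))
# fingers in tool frame
from workcell import r
o=r.get_obs(); T=(W-o["ee_pos"])@rot(o["tool_rot"])
t=T[220:275,270:375].reshape(-1,3); t=t[(t[:,2]<.03)&(t[:,2]>-.06)&(np.hypot(t[:,0],t[:,1])<.05)]
for zz in np.arange(-.05,.025,.01):
    s=t[abs(t[:,2]-zz)<.005]
    if len(s): print("finger z",zz.round(3),len(s),(s.min(0)*1000).round(1),(s.max(0)*1000).round(1))
E
```

```text
[[-180.   568.3  186.6   95.5]
 [-170.   570.4  181.1   93.5]
 [-160.   572.3  174.5   93.8]
 [-150.   574.9  169.4   93.6]
 [-140.   579.3  164.4   93.7]
 [-130.   584.4  161.7   94.3]
 [-120.   602.4  174.9   96.4]
 [-110.   605.   174.8   96.7]
 [-100.   607.8  175.7   95.5]
 [ -90.   610.6  175.6   95.7]
 [ -80.   612.8  175.8   95.5]
 [ -70.   615.5  175.7   95.9]
 [ -60.   616.2  179.1   95.1]
 [ -50.   617.2  181.4   94.9]
 [ -40.   617.7  183.    95.1]
 [ -30.   618.6  185.3   95.1]
 [ -20.   618.3  186.1   96.3]
 [ -10.   619.2  186.9   95.1]
 [  -0.   620.3  188.4   94.2]
 [  10.   620.2  190.8   96.1]
 [  20.   621.7  193.9   95.6]
 [  30.   623.2  196.3   94.5]
 [  40.   624.7  202.6   96.3]
 [  50.   628.7  214.2   95.6]
 [  60.   633.4  223.4   93.9]
 [  70.   623.4  228.6   93.9]
 [  80.   616.1  229.6   93.6]
 [  90.   611.7  230.8   93.8]
 [ 100.   604.2  231.    93.7]
 [ 110.   593.   227.9   93.7]
 [ 120.   587.8  224.1   94.1]
 [ 130.   581.6  219.8   94.8]
 [ 140.   578.   216.1   93.5]
 [ 150.   573.   207.5   94.1]
 [ 160.   571.7  206.3   94.1]
 [ 170.   569.8
[... 242 characters left out ...]
792065 ((570.6777954101562, -48.8082275390625), (738.8787841796875, 217.9393310546875), 76.5726547241211)
green 390 [0.52375788 0.01893424 0.09666344] ((523.7910766601562, 16.66074562072754), 11.059728622436523)
blue 522 [0.53982937 0.09073354 0.09685051] ((540.3883666992188, 89.3531494140625), 10.895755767822266)
finger z -0.04 2 [ 12.3  -1.6 -35.7] [ 12.5   2.8 -35.4]
finger z -0.03 131 [ 10.1  -9.1 -34.7] [ 13.3   9.5 -25.1]
finger z -0.02 458 [ 10.3 -10.1 -25. ] [ 13.3  11.4 -15. ]
finger z -0.01 320 [ 10.3  -9.  -15. ] [13.3 10.7 -5. ]
finger z 0.0 274 [10.2 -8.4 -4.9] [13.4  9.8  5. ]
finger z 0.01 216 [10.6 -8.4  5. ] [13.2  9.8 15. ]
finger z 0.02 26 [10.7 -7.4 15. ] [12.9  8.8 17. ]
```

```bash
python3 -m handwheel '[[[3,-1,-10],[0,0,0],0],[[0,0,-15],[0,0,0],0],[[0,0,-12],[0,0,0],0],[[0,0,-10],[0,0,0],0],[[0,0,-8],[0,0,0],0],[[0,0,-6],[0,0,0],0],[[2,5,0],[0,0,0],0],[[1,3,0],[0,0,0],0],[[0,0,0],[0,0,0],0],[[0,0,0],[0,0,0],0]]'
cat >> h.py <<'E'
from scipy.optimize import least_squares
def measure(name):
    o,img,W=wrist(name); np.savez("last.npz",W=W,img=img)
    w=W.reshape(-1,3); d=np.hypot(w[:,0]-.610,w[:,1]-.1907)
    k=w[(d<.042)&(d>.014)&(abs(w[:,2]-.1165)<.003)]
    T=(k-o["ee_pos"])@rot(o["tool_rot"]); k=k[(abs(T[:,0])>.0145)|(abs(T[:,1])>.0125)]
    c,rad=cv2.minEnclosingCircle((k[:,:2]*1000).astype(np.float32)) if len(k) else ((0,0),0)
    print("ee",(o["ee_pos"]*1000).round(1),"F",o["wrist_force"].round(1),"knob n",len(k),np.round(c,1),round(rad,1),
      "angle",round(np.degrees(np.arctan2(c[1]-190.7,c[0]-610)),1),"r",round(np.hypot(c[0]-610,c[1]-190.7),1),"tooly",np.degrees(np.arctan2(*rot(o["tool_rot"])[1::-1,1])).round(1))
    return o,img,W
E
python3 - <<'E'
from h import *
W=np.load("w1.npz")["W"]; w=W[150:320,220:460].reshape(-1,3); dd=np.hypot(w[:,0]-.610,w[:,1]-.1907)
w=w[(abs(w[:,2]-.0965)<.003)&(dd<.046)]; a=np.degrees(np.arctan2(w[:,1]-.1907,w[:,0]-.610)); b=(a//5)
rim=np.array([w[b==q][np.argmax(np.hypot(*(w[b==q][:,:2]-[.610,.1907]).T))][:2] for q in np.unique(b) if (80<q*5<176 or -180<=q*5<-130)])*1000
s=least_squares(lambda p:np.hypot(*(rim-p[:2]).T)-p[2],[610,190,40],loss="soft_l1"); print("rim fit",s.x.round(1),len(rim))
o,img,W=measure("w2.png")
E
```

```text
time: 3.95
ee_pos: [0.5744, 0.1766, 0.1189]
tool_rot: [0.0, 0.174, 0.985, 0.0]
wrist_force: [0.6, 0.4, -0.2]
width: 0.0005
rim fit [608.9 191.   39.6] 29
ee [574.4 176.6 118.9] F [ 0.6  0.4 -0.2] knob n 154 [582.4 201.4] 7.2 angle 158.9 r 29.6 tooly 70.0
```

View pics/w2.png

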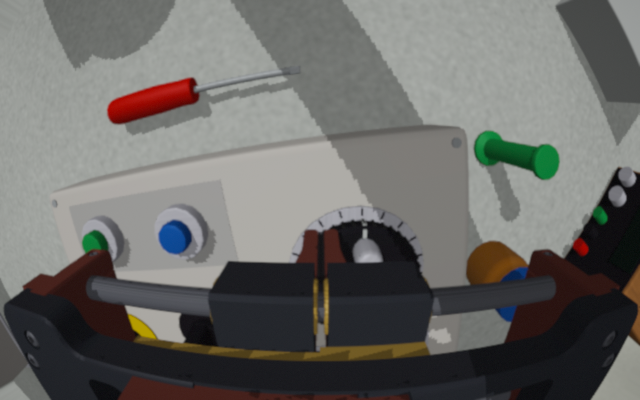

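```bash
python3 - <<'E'
import numpy as np
for th in np.arange(-4.5,73,4.5):
    a=np.radians(158.7-th); e=np.array([np.cos(a),np.sin(a)]); t=np.array([np.sin(a),-np.cos(a)])
    p=np.array([609,191])+28*e-16.5*t
    print(th,th/18,p.round(1),(p-prev).round(1) if th>-4.5 else ""); prev=p
E
```

```text
-4.5 -0.25 [577.4 183.3] 
0.0 0.0 [576.9 185.8] [-0.5  2.5]
4.5 0.25 [576.6 188.3] [-0.3  2.5]
9.0 0.5 [576.5 190.9] [-0.1  2.5]
13.5 0.75 [576.6 193.4] [0.1 2.6]
18.0 1.0 [576.9 196. ] [0.3 2.5]
22.5 1.25 [577.4 198.5] [0.5 2.5]
27.0 1.5 [578.1 200.9] [0.7 2.5]
31.5 1.75 [578.9 203.3] [0.9 2.4]
36.0 2.0 [580.  205.6] [1.1 2.3]
40.5 2.25 [581.2 207.9] [1.2 2.2]
45.0 2.5 [582.6 210. ] [1.4 2.1]
49.5 2.75 [584.2 212. ] [1.6 2. ]
54.0 3.0 [585.9 213.9] [1.7 1.9]
58.5 3.25 [587.8 215.6] [1.9 1.7]
63.0 3.5 [589.8 217.2] [2.  1.6]
67.5 3.75 [591.9 218.6] [2.1 1.4]
72.0 4.0 [594.1 219.9] [2.2 1.3]
```

```bash
python3 -m handwheel '[[[0.6,2,0],[0,0,-0.006],0],[[0.6,2,0],[0,0,-0.006],0],[[0.6,2,0],[0,0,-0.006],0],[[0.6,2,0],[0,0,-0.006],0],[[-0.2,1.7,0],[0,0,-0.047],0],[[-0.1,1.7,0],[0,0,-0.047],0],[[0,1.7,0],[0,0,-0.047],0],[[0,1.7,0],[0,0,-0.047],0],[[0.1,1.7,0],[0,0,-0.047],0],[[0,0,0],[0,0,0],0]]'
python3 - <<'E'
from h import *
measure("w3.png")
E
```

```text
time: 5.25
ee_pos: [0.5766, 0.1932, 0.1187]
tool_rot: [0.0, 0.3, 0.954, 0.0]
wrist_force: [0.6, -0.6, 0.0]
width: 0.0004
ee [576.6 193.2 118.7] F [ 0.6 -0.6  0. ] knob n 142 [585.9 210.5] 6.9 angle 140.6 r 31.2 tooly 55.1
```

View pics/w3.png

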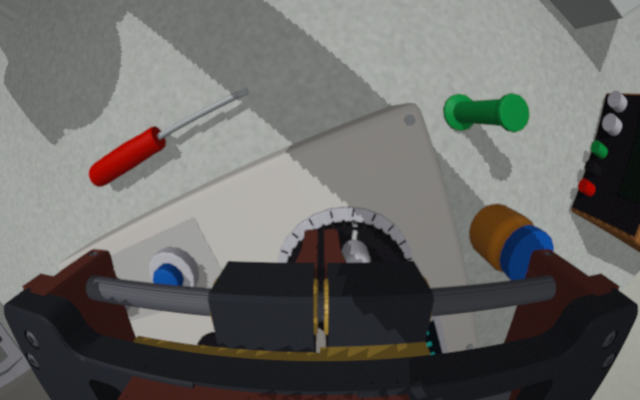

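```bash
python3 -m handwheel '[[[0.2,1.3,0],[0,0,-0.039],0],[[0.2,1.3,0],[0,0,-0.039],0],[[0.2,1.3,0],[0,0,-0.039],0],[[0.2,1.2,0],[0,0,-0.039],0],[[0.3,1.2,0],[0,0,-0.039],0],[[0.4,1.2,0],[0,0,-0.039],0],[[0.4,1.2,0],[0,0,-0.04],0],[[0.4,1.2,0],[0,0,-0.04],0],[[0,0,0],[0,0,0],0],[[0,0,0],[0,0,0],0]]'
python3 - <<'E'
from h import *
measure("w4.png")
E
```

```text
time: 6.55
ee_pos: [0.5788, 0.2029, 0.1187]
tool_rot: [-0.0, 0.445, 0.896, -0.0]
wrist_force: [0.9, 0.4, 0.5]
width: 0.0005
ee [578.8 202.9 118.7] F [0.9 0.4 0.5] knob n 142 [593.3 216.2] 6.9 angle 123.2 r 30.5 tooly 37.2
```

```bash
python3 -m handwheel '[[[0.5,1.2,0],[0,0,-0.039],0],[[0.5,1.2,0],[0,0,-0.039],0],[[0.6,1.2,0],[0,0,-0.039],0],[[0.6,1.1,0],[0,0,-0.039],0],[[0.7,1.1,0],[0,0,-0.039],0],[[0.8,1.1,0],[0,0,-0.039],0],[[0.8,1,0],[0,0,-0.04],0],[[0.8,1,0],[0,0,-0.04],0],[[0,0,0],[0,0,0],0],[[0,0,0],[0,0,0],0]]'
python3 - <<'E'
from h import *
measure("w5.png")
E
```

```text
time: 7.85
ee_pos: [0.5842, 0.2119, 0.1187]
tool_rot: [0.0, 0.579, 0.815, 0.0]
wrist_force: [-0.2, -0.3, -0.1]
width: 0.0008
ee [584.2 211.9 118.7] F [-0.2 -0.3 -0.1] knob n 149 [601.6 220.5] 6.8 angle 105.8 r 30.9 tooly 19.2
```

```bash
python3 -m handwheel '[[[0.9,1,0],[0,0,-0.039],0],[[0.9,0.9,0],[0,0,-0.039],0],[[0.9,0.9,0],[0,0,-0.039],0],[[0.9,0.9,0],[0,0,-0.039],0],[[1,0.8,0],[0,0,-0.039],0],[[1,0.7,0],[0,0,-0.039],0],[[1,0.7,0],[0,0,-0.04],0],[[1.1,0.7,0],[0,0,-0.04],0],[[0,0,0],[0,0,0],0],[[0,0,0],[0,0,0],0]]'
python3 - <<'E'
from h import *
measure("w6.png")
E
```

```text
time: 9.15
ee_pos: [0.5919, 0.2184, 0.1187]
tool_rot: [0.0, 0.7, 0.714, 0.0]
wrist_force: [1.1, -0.4, 0.1]
width: 0.0004
ee [591.9 218.4 118.7] F [ 1.1 -0.4  0.1] knob n 154 [611.3 221.6] 6.9 angle 87.6 r 31.0 tooly 1.2
```

View pics/w6.png

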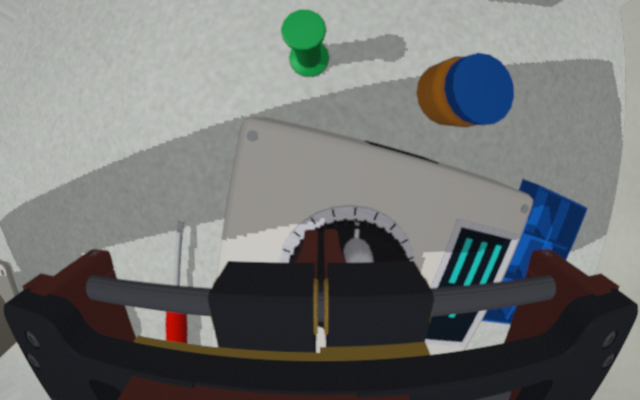

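Total turn is 71.3°, which is four clicks, with the knob free ahead of the finger and the white line on a mark. Now I back away, lift, and go to the green button.

```bash
python3 -m handwheel '[[[-4,0,0],[0,0,0],0],[[-4,0,0],[0,0,0],0],[[-4,0,4],[0,0,0],0],[[0,0,16],[0,0,0],0],[[0,0,20],[0,0,0],0],[[0,0,20],[0,0,0],0],[[-10,-25,0],[0,0,0],0],[[-10,-35,0],[0,0,0],0],[[-10,-35,0],[0,0,0],0],[[-10,-35,0],[0,0,0],0]]'
python3 -m handwheel '[[[-10,-35,0],[0,0,0],0],[[-6,-24,-10],[0,0,0],0],[[0,-12,-20],[0,0,0],0],[[0,0,-15],[0,0,0],0],[[0,0,0],[0,0,0],0],[[0,0,0],[0,0,0],0],[[0,0,0],[0,0,0],0],[[0,0,0],[0,0,0],0],[[0,0,0],[0,0,0],0],[[0,0,0],[0,0,0],0]]'
python3 - <<'E'
from h import *
o,img,W=wrist("w7.png"); np.savez("last.npz",W=W,img=img)
print(o["ee_pos"],o["wrist_force"])
R_,G,B=np.moveaxis(img.astype(int),2,0); x,y,z=np.moveaxis(W,2,0)
for nm,c in(("green",(G>R_*1.4)&(G>B*1.2)),("blue",(B>R_*1.5)&(B>G*1.2))):
    w=W[c&(x>.48)&(x<.6)&(y>-.02)&(y<.12)&(z>.088)&(z<.1)]; print(nm,len(w),np.median(w,0) if len(w) else 0,cv2.minEnclosingCircle((w[:,:2]*1000).astype(np.float32)) if len(w) else 0)
W=np.load("w1.npz")["W"]
f=r.grab_frame("top"); save("top7.png",cv2.resize(f["img"][120:280,170:400],None,fx=3,fy=3,interpolation=cv2.INTER_CUBIC)); W=world(f)
w=W[150:240,190:280].reshape(-1,3); k=w[(w[:,2]>.112)&(w[:,2]<.122)]; d=k[:,:2]-[.6113,.1893]; k=k[np.hypot(*d.T)<.04]; print("knob top",len(k),np.median(k,0))
E
```

```text
time: 10.45
ee_pos: [0.5401, 0.0875, 0.1802]
tool_rot: [0.001, 0.7, 0.714, 0.001]
wrist_force: [0.0, -0.0, -0.3]
width: 0.0006
time: 11.7
ee_pos: [0.5239, 0.0175, 0.1337]
tool_rot: [0.0, 0.7, 0.714, 0.0]
wrist_force: [-0.5, 0.4, 0.4]
width: 0.0004
[0.52386738 0.01749965 0.13374817] [-0.4597202   0.42239264  0.37011315]
green 223 [0.52378583 0.02407758 0.09575635] ((524.7037963867188, 19.891143798828125), 9.351231575012207)
blue 972 [0.54031763 0.08853937 0.09711422] ((540.4329223632812, 88.39226531982422), 10.662322998046875)
knob top 35 [0.61212963 0.21546502 0.11979689]
```

View pics/w7.png

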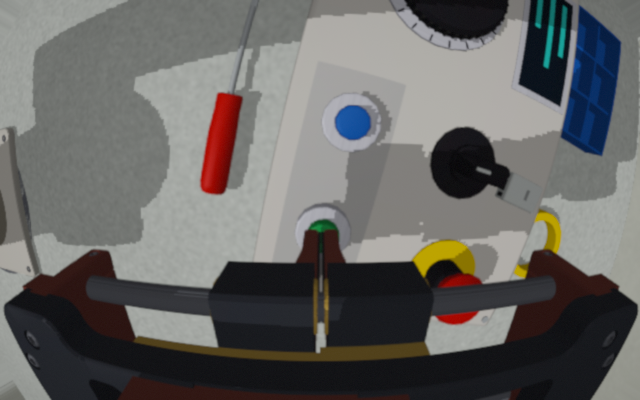

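View pics/top7.png

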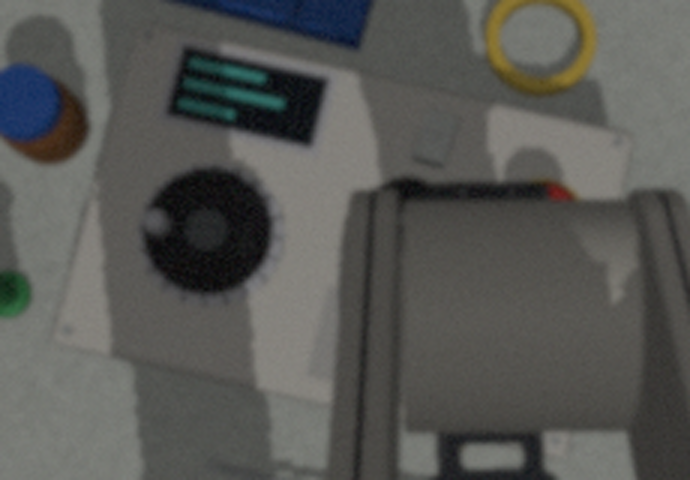

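```bash
python3 -m handwheel '[[[0,-1,-12],[0,0,0],0],[[0,0,-6],[0,0,0],0],[[0,0,-4],[0,0,0],0],[[0,0,-2],[0,0,0],0],[[0,0,-2],[0,0,0],0],[[0,0,-2],[0,0,0],0],[[0,0,-1],[0,0,0],0],[[0,0,-1],[0,0,0],0],[[0,0,0],[0,0,0],0],[[0,0,0],[0,0,0],0]]'
```

```text
time: 13.05
ee_pos: [0.5235, 0.0164, 0.1075]
tool_rot: [0.0, 0.7, 0.714, -0.0]
wrist_force: [-16.3, -2.1, 47.5]
width: 0.0005
```

```bash
python3 - <<'E'
from h import *
o,img,W=wrist("w8.png"); np.savez("press.npz",W=W,img=img)
print(o["ee_pos"],o["wrist_force"],o["torque"])
for n in("w1.npz","last.npz","press.npz"):
    d=np.load(n); W=d["W"]; R_,G,B=np.moveaxis(d["img"].astype(int),2,0); x,y,z=np.moveaxis(W,2,0)
    for nm,c,p in(("green",(G>R_*1.4)&(G>B*1.2),(.524,.0165)),("blue",(B>R_*1.5)&(B>G*1.2),(.5405,.089))):
        d=np.hypot(x-p[0],y-p[1]); w=z[c&(d<.012)&(z>.08)]
        h=z[(d>.014)&(d<.018)&~c&(z<.105)]; q=z[(d>.022)&(d<.028)&(z<.105)]
        print(n,nm,len(w),np.percentile(w,[25,50,75]).round(4) if len(w) else 0,"housing",np.percentile(h,[25,50,75]).round(4),"around",np.percentile(q,[25,50,75]).round(4))
save("w8c.png",cv2.resize(img[180:360,160:520],None,fx=2.2,fy=2.2))
E
```

```text
[0.52353548 0.01638842 0.10747843] [-16.32822187  -2.12522055  47.53588642] [-3.28758622e-01  3.09285491e+00  1.66242442e-03]
w1.npz green 410 [0.0955 0.0966 0.0972] housing [0.0825 0.0865 0.0873] around [0.0752 0.0756 0.0761]
w1.npz blue 533 [0.0959 0.0968 0.0973] housing [0.0865 0.087  0.0875] around [0.0752 0.0757 0.0761]
last.npz green 263 [0.0938 0.0961 0.0975] housing [0.0859 0.0868 0.0874] around [0.0753 0.0757 0.0762]
last.npz blue 976 [0.0965 0.0971 0.0976] housing [0.0868 0.0872 0.0877] around [0.0753 0.0758 0.0762]
press.npz green 93 [0.1004 0.1139 0.1238] housing [0.0855 0.0869 0.0876] around [0.0754 0.0758 0.0762]
press.npz blue 1327 [0.0966 0.0971 0.0976] housing [0.0868 0.0872 0.0877] around [0.0754 0.0758 0.0763]
```

View pics/w8c.png

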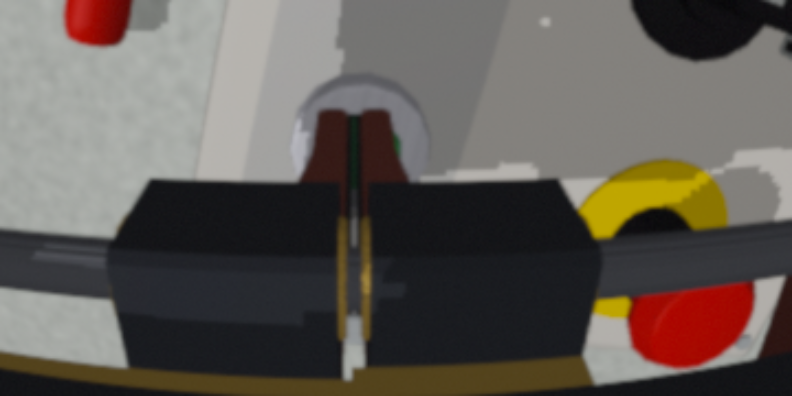

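The moment balance puts the 47 N on the fingertip axis, on the cap. The cap top measured 97 mm and the tip is at 90.5 mm, so the button is at its stop. Releasing straight up and checking.

```bash
python3 -m handwheel '[[[0,0,-0.0],[0,0,0],0],[[0,0,2],[0,0,0],0],[[0,0,2],[0,0,0],0],[[0,0,4],[0,0,0],0],[[0,0,8],[0,0,0],0],[[0,0,15],[0,0,0],0],[[0,0,25],[0,0,0],0],[[0,0,30],[0,0,0],0],[[-30,0,30],[0,0,0],0],[[-40,0,20],[0,0,0],0]]'
python3 -m handwheel '[[[-30,-20,0],[0,0,0],0],[[-30,-30,0],[0,0,0],0],[[0,-40,0],[0,0,0],0],[[0,-40,0],[0,0,0],0],[[0,-40,0],[0,0,0],0],[[0,-40,0],[0,0,0],0],[[0,0,0],[0,0,0],0],[[0,0,0],[0,0,0],0],[[0,0,0],[0,0,0],0],[[0,0,0],[0,0,0],0]]'
python3 - <<'E'
from h import *
f=r.grab_frame("top"); W=world(f); img=f["img"]; save("top9.png",cv2.resize(img[60:320,140:430],None,fx=2.3,fy=2.3,interpolation=cv2.INTER_CUBIC))
W0=np.load("top0.npz")["W"]; i0=np.load("top0.npz")["img"].astype(int)
for nm,V,im in(("before",W0,i0),("after",W,img.astype(int))):
    R_,G,B=np.moveaxis(im,2,0); x,y,z=np.moveaxis(V,2,0)
    for c_,c,p in(("green",(G>R_*1.4)&(G>B*1.2),(.5265,.0145)),("blue",(B>R_*1.5)&(B>G*1.2),(.543,.0878)),("red",(R_>2*G)&(R_>2*B),(.6175,-.0228))):
        m=c&(np.hypot(x-p[0],y-p[1])<.025)&(z>.08); print(nm,c_,m.sum(),np.median(V[m],0).round(4) if m.any() else 0)
    w=V.reshape(-1,3); w=w[(abs(w[:,2]-.1165)<.005)&(np.hypot(w[:,0]-.6113,w[:,1]-.1893)<.04)]; k=np.median(w,0); print("knob",len(w),k.round(4),"angle",np.degrees(np.arctan2(k[1]-.1893,k[0]-.6113)).round(1))
E
```

```text
time: 14.35
ee_pos: [0.4544, 0.0165, 0.2418]
tool_rot: [0.001, 0.7, 0.714, 0.001]
wrist_force: [0.3, 0.2, 0.4]
width: 0.0002
time: 15.6
ee_pos: [0.3939, -0.1928, 0.2398]
tool_rot: [0.0, 0.7, 0.715, 0.0]
wrist_force: [0.2, -0.3, 0.1]
width: -0.0
before green 78 [0.525  0.0149 0.0972]
before blue 84 [0.5415 0.0878 0.0969]
before red 292 [ 0.6175 -0.0228  0.1218]
knob 29 [0.5838 0.1984 0.1198] angle 161.8
after green 79 [0.525  0.0148 0.0975]
after blue 83 [0.5415 0.0878 0.097 ]
after red 275 [ 0.6174 -0.0228  0.1217]
knob 34 [0.6115 0.216  0.1202] angle 89.6
```

View pics/top9.png

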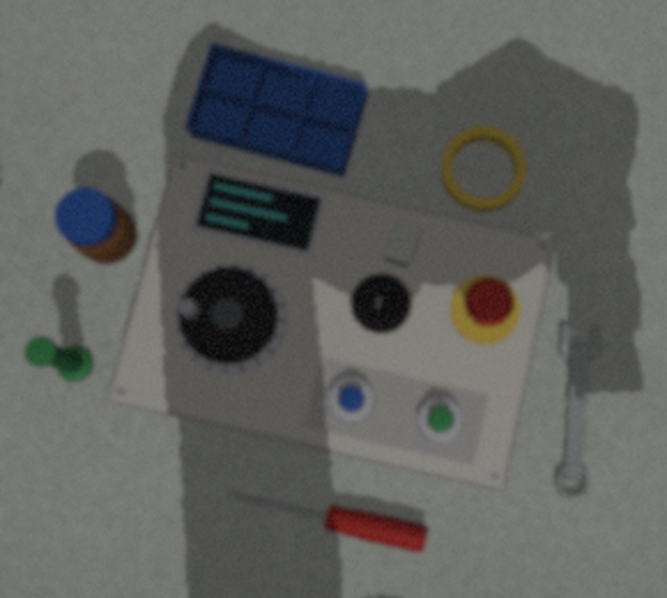

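The knob has turned 72.2°, which is four clicks. The green cap is back up and everything else is where it was. Handing in.

```bash
python3 -c "
from workcell import r
print(r.hand_in())"
```

```text
the job is handed in; nothing more can be done
None
```

I pushed the jog wheel four clicks clockwise with the closed fingertips, then backed away, pressed the green store button and let it spring back. The job was handed in at about 15.7 s.

- **Wheel:** I pushed one click per move. The wrist camera showed about 17.4–18.3° of turn each time, with no overshoot or backward click. The top camera's before and after readings differ by 72.2°, against 72° for four clicks.
- **Store button:** the fingertip was about 6.5 mm below the measured cap top when it met a hard stop. I inferred that it was fully down from this and the force; I had no direct reading of the travel. Afterwards the cap was back at its starting height.
- **Everything else:** the blue button and emergency stop measured the same as before. The selector and loose items look unmoved in the last picture, though I did not measure them. The arm ended clear, touching nothing.

**Disagreements:**
- **Cap height:** the cap top measured about 97 mm high instead of the stated 93 mm, and the blue button reads the same.
- **Press force:** because of that height difference, the press peaked at about 47 N down and 16 N sideways. That is more than I intended but below the 120 N wrist limit. The moment reading puts the load on the fingertip rather than the gripper's body, so the 40 N limit should not apply.

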